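Sort the handlebar grips by feel

ROBOT

A 6-joint arm with a two-finger parallel gripper is mounted at the origin on the work surface. World frame = base frame: x ahead of the robot, y to its left, z up, the work surface at z = 0. Lengths are in m, angles in degrees, forces in N, time in s.
With the tool pointing down it reaches from about 0.35 to 0.85 m from the base axis. Payload 8.1 kg.
Tool frame: the origin (TCP) lies on the centre line of the jaws, within the pads' length; the fingertips stand 8 mm ahead of it and the grasp point (between the pads) lies 11 mm behind it; z points along the fingers, y is the direction in which the jaws open and shut (so a half turn about z gives the same grasp; the last joint's range is limited). The gripper opens to 93 mm and grips with 3 to 60 N. Pads are 15 mm wide; open, the fingers measure 128 mm over their backs; the gripper's body (75 mm by 188 mm) begins 65 mm behind the grasp point.
Start: joints at [69.076, 7.471, 85.268, -0, 87.261, -4.893], TCP at [0.166, 0.577, 0.227] pointing down, gripper open.
Joint ranges: [-169.43, 169.43], [-51.17, 129.36], [1.28, 143.12], [-76.62, 256.62], [0, 156.53], [-152.29, 152.29]. Speed limits (degrees/s): [136.94, 136.94, 159.86, 180, 180, 180].

INTERFACE

Orientations are given as a 3x3 rotation matrix whose columns are the frame's x, y, z axes.
In Python, from cell import env gives the robot as it stands.
- The arm moves only by the tool drive_tool, never from a script. Its argument "series" is a list of rows, each a list of 5 numbers: the shift along the tool's x, y, z in cm, then the turn about the tool's z in rad, then the finger opening in cm, from 0 to 9.3. A call has 1 to 12 rows; each row is the pose to reach, as a shift and turn from the pose commanded when the call began, along the tool's axes at that moment; what a row does not reach only later rows make up. A row lasts 1/10 s, in which the tool goes at most 50 mm and 8.59 degrees, less where a joint would pass 70% of its speed; a pose out of reach is approached as far as the arm can. A call with a gripper value outside its range is refused whole. The fingers move at their own pace and stop on an object; "squeeze" is the grip in N (left out, the last holds). Time passes only in rows, so rows that repeat a pose let the fingers close. It gives the time, the measured TCP pose, the force and the opening at its end, in the units of the state.
- env.get_state(): the state, without advancing time (a new reading comes with each control period).
- env.camera(name): name is "scene" or "top" or "wrist"; returns the picture (400x640x3 uint8, blue, green, red); there is no depth.
- env.camera_params(name): a dict with "K" (3x3 intrinsics, pixels), "position" and "attitude" of the camera in the world. Camera axes: x right, y down, z forward; pixel columns grow to the right and rows downward; lengths in m; the calibration is good to about 2 mm. The wrist camera is an equidistant fisheye: a pixel r from the principal point sees the ray r / f radians off the axis. A picture is of the moment at which its call begins: read the wrist's pose just before it. camera_params takes no time and is no camera call; for the wrist camera it gives the pose at the moment of the call.
- env.job_done(): hands the job in, once; it reports no verdict.
The state is a dict: "clock": time; "q": joint angles; "dq": joint speeds; "joint_torque": joint torques, N m; "position": TCP position; "tool_rot": TCP orientation; "ft_force": force on the tool from outside, world axes, zero at the start; "moment": the same for the moment, N m; "gripper_width": opening from 0.0 (shut) to 1.0 (fully open).
Only numpy, scipy, OpenCV 4.12 (cv2) and the standard library are available. Lean on these libraries where they do the work, as an engineer would, in place of code of your own. Each camera call takes 0.05 s, during which the arm holds its last target.

TASK

The rubber of some of the three old-stock handlebar grips on the counter has gone hard with age: squeeze each one to find out. Lay every grip that is still soft flat in the low sale tray, lengthwise like the tray's short sides, with its flanged end at the tray's tall header board; put every hard one in the deep cardboard carton. Leave the phone, the bell and the repair-kit box where they are.

Things in the scene. Friction and masses are not known exactly. Their poses are not given: they have to be found in the camera images.
- grip_a: bicycle handlebar grip of black ribbed rubber, lying flat: 128 mm long, 36 mm wide, 31 mm high, 0.12 kg; at one end a round flange 41 mm across, 6 mm thick, beside a thin bright collar. Origin: middle of the flat underside, 62 mm from the flange end; x along its length towards the flange, z up. Looks the same soft or hard
- grip_b: second grip, alike in shape, size and frame. Any of the grips, squeezed across its width (along its y) within 50 mm of the middle: a soft one yields about 10 mm in all under 10 to 25 N (to about 26 mm wide) and springs back; a hard one only 1 to 3 mm (it stays about 34 mm wide)
- grip_c: third grip, alike in shape, size and frame. Each grip is soft or hard by chance, independently of the others: all three may be soft, or all hard
- grip_a_flange (a point): centre of the outer face of grip_a's flange end, 62 mm along +x from its origin and 20.5 mm above its underside
- grip_b_flange (a point): centre of the outer face of grip_b's flange end, 62 mm along +x from its origin and 20.5 mm above its underside
- grip_c_flange (a point): centre of the outer face of grip_c's flange end, 62 mm along +x from its origin and 20.5 mm above its underside
- tray: low sale tray of grey plastic, fixed: 172 (x) by 252 (y) mm outside, walls 6 mm thick and 20 mm high, save the 70 mm high header board along its -x side (nearest the robot); floor 6 mm thick. Origin: centre of the underside. Three grips fit side by side along x, at y = -75, 0 and +75 mm. Stands left or right of the grips
- carton: carton of brown cardboard, fixed: 172 (x) by 252 (y) mm outside, walls 6 mm thick and all 50 mm high, floor 6 mm thick, two flaps folded down outside its short sides. Origin: centre of the underside. Holds three grips as the tray does. Stands on the other side of the grips from the tray
- phone: bystander: black keyboard phone lying flat, 62 x 115 x 12 mm; origin: centre of the underside
- bell: bystander: steel bicycle bell, 56 mm across, 31 mm high; origin: centre of the underside
- kit: bystander: repair-kit box, white with an orange band, 70 x 110 x 30 mm; origin: centre of the underside
Not all that is in view belongs to the job. Leave any blue or pink look-alike of the grip_a alone.

How it is judged:
By the outcome, as a careful person would: the job done as asked, in the order asked, and still so for the second after the job is handed in, with the robot touching nothing.
It also fails if it takes over 67 s, if anything falls off the work surface, if the arm or the gripper's body presses on something with over 40 N, if the wrist force passes 120 N, or if a joint passes its speed limit or range.

## Working session

There is one attempt and no reset: what is moved stays moved. The work goes in short steps, Python scripts to look and compute and a tool call to move; the robot and the scene stay as the last step left them, time stands still between calls to the robot, and variables do not carry over. Pictures are saved under pics/ and viewed, and the job is handed in when it is done.

Besides the shell and the picture viewer there is one more tool, called after ">>>" as name([rows], argument=value, ...), one row to a line, values as JSON. drive_tool: Moves the arm, as the interface text tells. Its arguments: {"type":"object","properties":{"series":{"type":"array","items":{"type":"array","items":{"type":"number"}}},"squeeze":{"type":"number"}},"required":["series"]}

```bash
mkdir -p pics; ls
python3 - <<'E'
from cell import env
import cv2
for n in ("scene","top"):
    cv2.imwrite(f"pics/{n}0.png",env.camera(n)); p=env.camera_params(n); print(n,p)
s=env.get_state();print(s)
print(env.camera_params("wrist"))
E
```

```text
pics
scene {'K': array([[399.44412225,   0.        , 319.76482383],
       [  0.        , 399.44412225, 198.10422252],
       [  0.        ,   0.        ,   1.        ]]), 'position': array([ 1.304303  , -0.36797445,  0.79411382]), 'attitude': array([[ 0.4266132 ,  0.61182595, -0.66608571],
       [ 0.90440716, -0.28289186,  0.31940551],
       [ 0.00699035, -0.7386753 , -0.67402518]])}
top {'K': array([[440.46367411,   0.        , 318.08387817],
       [  0.        , 440.46367411, 192.95499347],
       [  0.        ,   0.        ,   1.        ]]), 'position': array([3.85144805e-01, 5.46409941e-05, 1.10615160e+00]), 'attitude': array([[ 0.0178618 , -0.98744913,  0.1569241 ],
       [-0.99978178, -0.01593891,  0.0135036 ],
       [-0.01083291, -0.15713106, -0.98751834]])}
{'clock': 0.1, 'q': array([ 6.90758119e+01,  7.51157823e+00,  8.53215869e+01,  6.37842190e-04,
        8.72610041e+01, -4.89426950e+00]), 'dq': array([ 0.00709323, -0.12045401, -0.1602991 , -0.01762993, -0.09081573,
       -0.04439666]), 'joint_torque': array([ 1.12941889e-03, -5.61341321e+01, -4.93096268e+01,  7.70725915e-02,
        2.91876763e-02, -7.19011018e-05]), 'position': array([0.16549589, 0.57621823, 0.22569794]), 'tool_rot': array([[-9.61117438e-01,  2.76139299e-01, -5.97355558e-04],
       [ 2.76139904e-01,  9.61116231e-01, -1.53120402e-03],
       [ 1.51302517e-04, -1.63662059e-03, -9.99998649e-01]]), 'ft_force': array([ 0.25412063, -0.21644012, -1.12644819]), 'moment': array([-0.01443563,  0.00487354, -0.02059688]), 'gripper_width': 0.9991258756096761}
{'K': array([[309.70691629,   0.        , 316.29246108],
       [  0.        , 309.70691629, 200.89794452],
       [  0.        ,   0.        ,   1.        ]]), 'position': array([0.09139173, 0.59731906, 0.38330906]), 'attitude': array([[ 0.27646908,  0.92275888,  0.26847885],
       [ 0.961022  , -0.26509689, -0.07848796],
       [-0.00125255,  0.27971358, -0.96008268]])}
```

View pics/scene0.png

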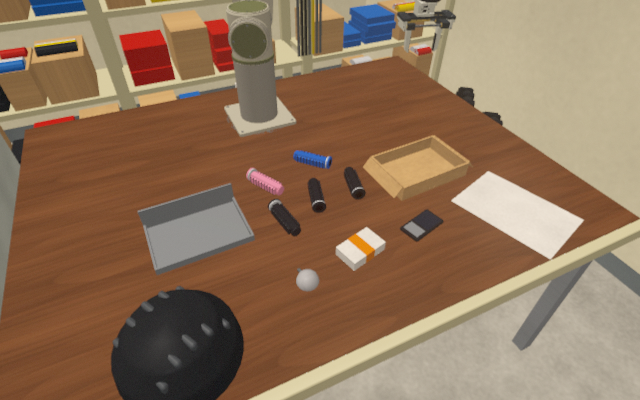

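View pics/top0.png

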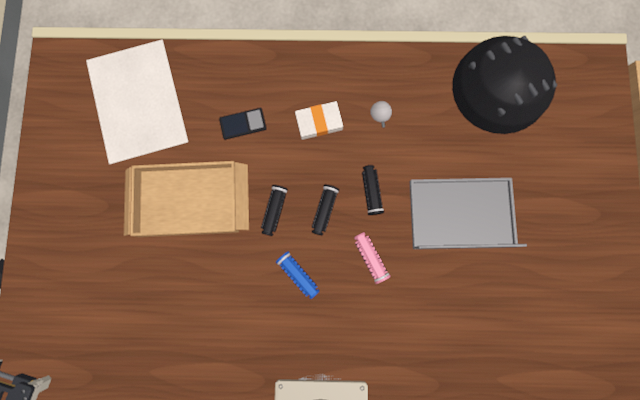

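Candidates for a grip, by pixel in the top view:
- **Black, wanted:** (274,210), (325,210) and (373,190).
- **Look-alikes to leave:** blue (298,275) and pink (372,258).
- **Other dark items:** the phone (243,123) and the helmet (504,85).

The tray is on the right (-y) with its header towards the robot, and the carton is on the left. I'll check the choice in a close crop.

Run:
```python
import cv2
t=cv2.imread("pics/top0.png"); s=cv2.imread("pics/scene0.png")
cv2.imwrite("pics/topc.png",cv2.resize(t[150:300,250:400],None,fx=4,fy=4,interpolation=cv2.INTER_CUBIC))
cv2.imwrite("pics/scenec.png",cv2.resize(s[140:250,240:380],None,fx=5,fy=5,interpolation=cv2.INTER_CUBIC))
```

```text
(no output)
```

View pics/topc.png

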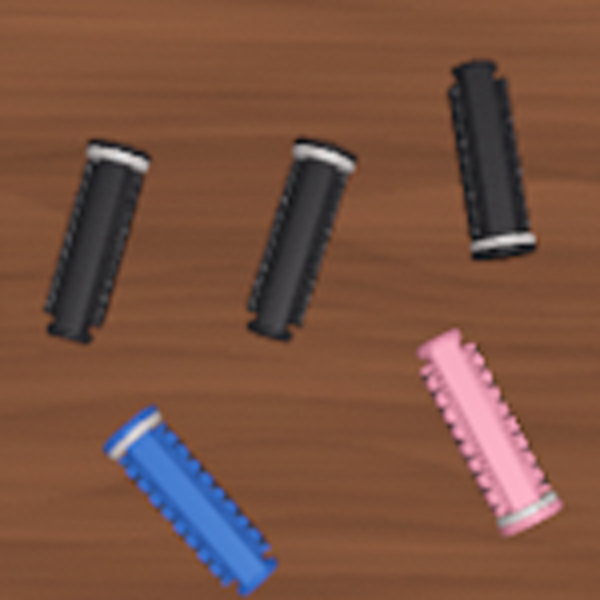

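View pics/scenec.png

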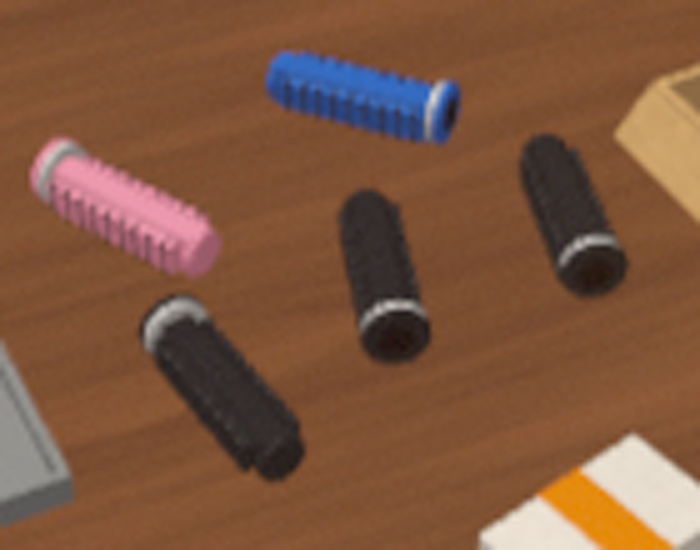

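The crop confirms three black grips with bright collars. Two of them, at (274,210) and (325,210), have the flange away from the robot. The third, at (373,190), has its flange towards the robot. Next I'll triangulate from the two views.

```bash
cat > h.py <<'E'
import numpy as np, cv2
from cell import env
def ray(P,uv):
    K=P["K"];v=np.array([(uv[0]-K[0,2])/K[0,0],(uv[1]-K[1,2])/K[1,1],1.0])
    return P["position"],P["attitude"]@(v/np.linalg.norm(v))
def fray(P,uv):
    K=P["K"];a=np.array([uv[0]-K[0,2],uv[1]-K[1,2]])/K[0,0];r=np.linalg.norm(a)+1e-12
    v=np.array([*(a/r*np.sin(r)),np.cos(r)]);return P["position"],P["attitude"]@v
def tri(*rays):
    A=np.zeros((3,3));b=np.zeros(3)
    for o,d in rays:
        M=np.eye(3)-np.outer(d,d);A+=M;b+=M@o
    p=np.linalg.solve(A,b); e=max(np.linalg.norm((np.eye(3)-np.outer(d,d))@(p-o)) for o,d in rays)
    return p,e
def plane(r,z):
    o,d=r;return o+d*(z-o[2])/d[2]
def proj(P,X):
    v=P["attitude"].T@(np.array(X)-P["position"]);return (P["K"]@(v/v[2]))[:2]
def fproj(P,X):
    v=P["attitude"].T@(np.array(X)-P["position"]);th=np.arctan2(np.hypot(v[0],v[1]),v[2]);s=P["K"][0,0]*th/np.hypot(v[0],v[1])
    return np.array([P["K"][0,2]+s*v[0],P["K"][1,2]+s*v[1]])
E
python3 - <<'E'
from h import *
np.set_printoptions(precision=4,suppress=True)
T=env.camera_params("top");S=env.camera_params("scene")
ct=lambda c:(250+(c[0]+.5)/4-.5,150+(c[1]+.5)/4-.5)
cs=lambda c:(240+(c[0]+.5)/5-.5,140+(c[1]+.5)/5-.5)
top={1:((118,155),(70,336)),2:((326,153),(270,333)),3:((503,242),(474,66))}
sc={1:((588,243),(545,140)),2:((393,306),(370,195)),3:((178,310),(280,450))}
for k in top:
    c,t=top[k]
    for i,n in ((0,"collar"),(1,"tail")):
        print(k,n,*tri(ray(T,ct(top[k][i])),ray(S,cs(sc[k][i]))), "plane", plane(ray(T,ct(top[k][i])),[.036,.015][i])[:2])
# tray / carton
t=cv2.imread("pics/top0.png"); s=cv2.imread("pics/scene0.png")
cv2.imwrite("pics/tr_t.png",cv2.resize(t[165:260,400:540],None,fx=5,fy=5,interpolation=cv2.INTER_CUBIC))
cv2.imwrite("pics/tr_s.png",cv2.resize(s[180:280,130:260],None,fx=5,fy=5,interpolation=cv2.INTER_CUBIC))
cv2.imwrite("pics/ca_t.png",cv2.resize(t[150:250,115:260],None,fx=5,fy=5,interpolation=cv2.INTER_CUBIC))
cv2.imwrite("pics/ca_s.png",cv2.resize(s[130:210,355:480],None,fx=5,fy=5,interpolation=cv2.INTER_CUBIC))
E
```

```text
1 collar [0.564  0.109  0.0374] 0.0019931778257716967 plane [0.5651 0.111 ]
1 tail [0.4541 0.1383 0.0248] 0.00024830172736341584 plane [0.4546 0.1393]
2 collar [ 0.5673 -0.0181  0.0397] 0.001071931766228641 plane [ 0.5684 -0.0172]
2 tail [0.4581 0.0159 0.0257] 0.0005845775718613408 plane [0.4586 0.0156]
3 collar [ 0.515  -0.1266  0.0347] 0.0005762599283072787 plane [ 0.515  -0.1259]
3 tail [ 0.627  -0.1112  0.0225] 0.001646708920169868 plane [ 0.6293 -0.1104]
```

View pics/tr_t.png

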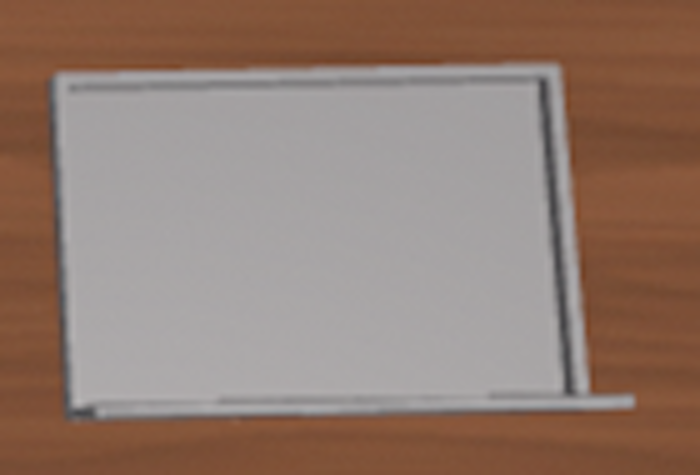

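View pics/tr_s.png

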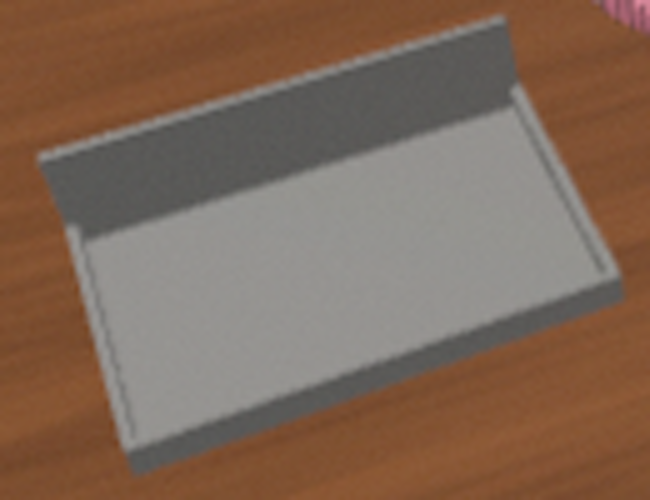

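View pics/ca_t.png

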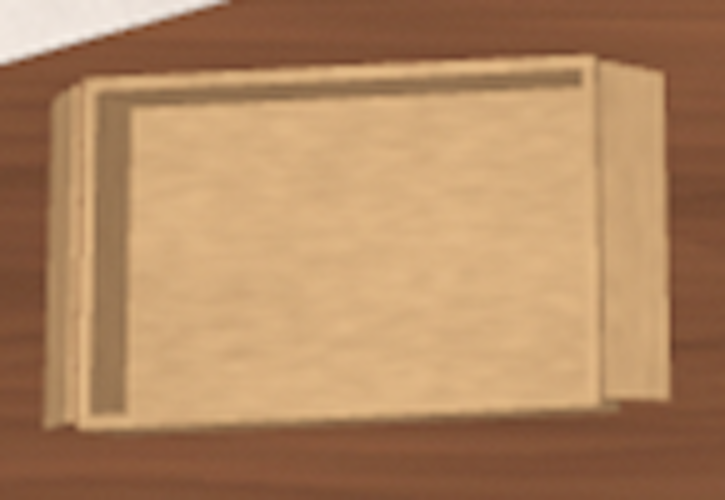

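View pics/ca_s.png

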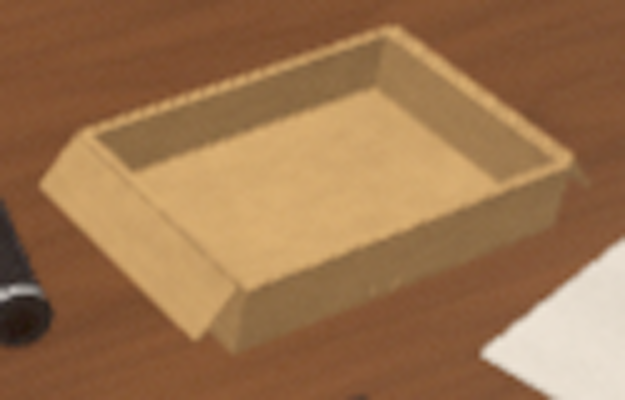

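Run:
```python
from h import *
np.set_printoptions(precision=4,suppress=True)
T=env.camera_params("top");S=env.camera_params("scene")
def go(name,ot,os_,L):
    for n,a,b in L:
        f=lambda c,o:(o[0]+(c[0]+.5)/5-.5,o[1]+(c[1]+.5)/5-.5)
        print(name,n,*tri(ray(T,f(a,ot)),ray(S,f(b,os_))))
go("tray",(400,165),(130,180),[("+x+y",(55,75),(620,278)),("+x-y",(560,66),(130,452)),("hdr-y",(634,400),(40,157)),("hdr+y",(95,408),(503,17))])
go("carton",(115,150),(355,130),[("+x+y",(85,80),(572,155)),("+x-y",(597,57),(240,290)),("-x-y",(603,405),(88,133)),("-x+y",(80,430),(392,30)),
 ("flap-y+x",(664,73),(195,338)),("flap-y-x",(670,398),(42,183))])
```

```text
tray +x+y [ 0.5954 -0.2175  0.0181] 0.0010580393490158442
tray +x-y [ 0.6042 -0.4674  0.0192] 0.000758970164338923
tray hdr-y [ 0.4359 -0.4731  0.0699] 0.0004302984570856485
tray hdr+y [ 0.4274 -0.2241  0.0698] 0.0017015595729798624
carton +x+y [0.6122 0.472  0.0555] 0.0007450805503426909
carton +x-y [0.6281 0.2208 0.0498] 0.002364157408083358
carton -x-y [0.4596 0.2147 0.0485] 0.0028301205570908485
carton -x+y [0.4424 0.4653 0.0458] 0.0004629176863395718
carton flap-y+x [0.6275 0.1935 0.0222] 0.001031785628776253
carton flap-y-x [0.4642 0.1845 0.0225] 8.899690696643213e-05
```

The tray rim measures 19 mm and its header 70 mm, and the carton walls measure 46–55 mm, all consistent with the text. Tray centre is (0.516,-0.346) at yaw 2.1°. Carton centre is (0.536,0.343) at yaw about 3°. I'll move over the first grip for a wrist look.

>>> drive_tool([
  [-46,-34,8,0,7],
  [-46,-34,8,0,7],
  [-46,-34,8,0,7],
  [-46,-34,8,0,7],
  [-46,-34,8,0,7],
  [-46,-34,8,0,7],
  [-46,-34,8,0,7],
  [-46,-34,8,0,7],
  [-46,-34,8,0,7],
  [-46,-34,8,0,7],
  [-46,-34,8,0,7],
  [-46,-34,8,0,7],
], squeeze=20)

```text
clock: 1.3
position: [0.515, 0.1196, 0.1456]
tool_rot: [[-0.96, 0.278, -0.001], [0.278, 0.96, -0.001], [0.0, -0.001, -1.0]]
ft_force: [-0.4, 0.5, 0.3]
gripper_width: 0.754
```

```bash
cat >> h.py <<'E'
def wpic(name):
    P=env.camera_params("wrist"); im=env.camera("wrist"); cv2.imwrite(f"pics/{name}.png",im); np.savez(f"pics/{name}.npz",**P); return P,im
E
python3 - <<'E'
from h import *
P,im=wpic("w1"); s=env.get_state(); print(s["position"],s["dq"].max())
E
```

```text
[0.51623883 0.11749351 0.14523455] 5.3971145383018815
```

View pics/w1.png

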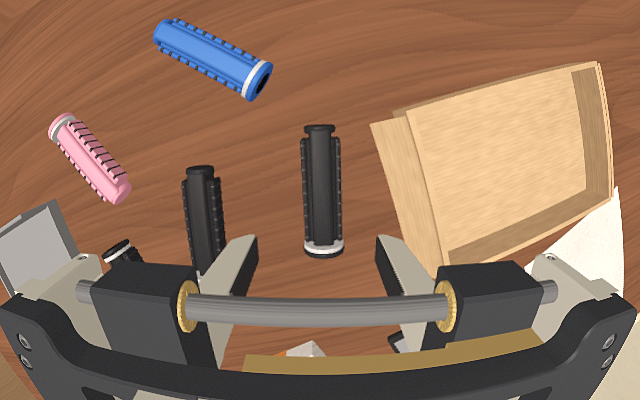

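The wrist view shows grip 1 between the fingers, with its tail at (320,127) and its flange at (323,250). The arm was still settling, so I'll take the picture again and triangulate against the top view.

Run:
```python
from h import *
np.set_printoptions(precision=4,suppress=True)
P,im=wpic("w2"); s=env.get_state(); print(s["position"],abs(s["dq"]).max())
cv2.imwrite("pics/w2c.png",cv2.resize(im[110:270,160:360],None,fx=4,fy=4,interpolation=cv2.INTER_CUBIC))
```

```text
[0.5148 0.1196 0.1454] 3.632717068248662
```

View pics/w2c.png

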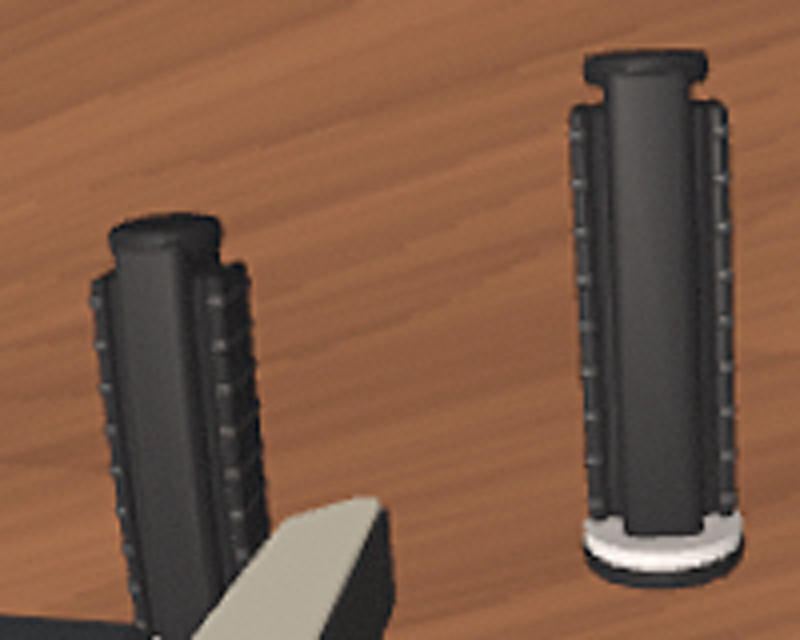

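Run:
```python
from h import *
np.set_printoptions(precision=4,suppress=True)
T=env.camera_params("top");P=dict(np.load("pics/w2.npz"))
ct=lambda c:(250+(c[0]+.5)/4-.5,150+(c[1]+.5)/4-.5)
cw=lambda c:(160+(c[0]+.5)/4-.5,110+(c[1]+.5)/4-.5)
print(tri(ray(T,ct((118,155))),fray(P,cw((663,552)))), tri(ray(T,ct((70,336))),fray(P,cw((646,60)))))
for z in(.031,):
  a=plane(fray(P,cw((649,95))),z);b=plane(fray(P,cw((664,530))),z);d=b-a;print(a,b,np.degrees(np.arctan2(d[1],d[0])),np.linalg.norm(d))
a=plane(fray(P,cw((653,308))),.031);print(a)
a=plane(fray(P,cw((646,95))),.02);print("ribs tail",plane(fray(P,cw((576,105))),.015),plane(fray(P,cw((722,102))),.015))
print("ribs fl",plane(fray(P,cw((598,515))),.015),plane(fray(P,cw((727,512))),.015))
print("tailbottomedge",plane(fray(P,cw((646,50))),.02),"flange",plane(fray(P,cw((663,588))),.02))
```

```text
(array([0.566 , 0.1115, 0.0303]), np.float64(6.195603979280829e-05)) (array([0.4542, 0.1396, 0.0133]), np.float64(0.0004917165330118335))
[0.4606 0.1381 0.031 ] [0.5601 0.1133 0.031 ] -13.98101517241669 0.10256640024906769
[0.5069 0.1257 0.031 ]
ribs tail [0.4592 0.1212 0.015 ] [0.4679 0.1539 0.015 ]
ribs fl [0.5584 0.097  0.015 ] [0.5668 0.1284 0.015 ]
tailbottomedge [0.4513 0.1403 0.02  ] flange [0.5804 0.1077 0.02  ]
```

Heights agree: collar 30 mm, tail 13 mm. Grip 1's origin is about (0.517,0.124), with yaw -14°. I'll descend and squeeze.

>>> drive_tool([
  [-0.1,0.45,5,-0.04,6],
  [-0.1,0.45,10,-0.04,6],
  [-0.1,0.45,13.3,-0.04,6],
  [-0.1,0.45,13.3,-0.04,6],
  [-0.1,0.45,13.3,-0.04,6],
  [-0.1,0.45,13.3,-0.04,2],
  [-0.1,0.45,13.3,-0.04,2],
  [-0.1,0.45,13.3,-0.04,2],
  [-0.1,0.45,13.3,-0.04,2],
  [-0.1,0.45,13.3,-0.04,2],
  [-0.1,0.45,13.3,-0.04,2],
  [-0.1,0.45,13.3,-0.04,2],
], squeeze=20)

```text
clock: 2.6
position: [0.5162, 0.1269, 0.0141]
tool_rot: [[-0.971, 0.238, 0.0], [0.238, 0.971, -0.0], [-0.0, 0.0, -1.0]]
ft_force: [-2.2, -1.8, 6.4]
gripper_width: 0.372
```

>>> drive_tool([
  [0,0,0,0,2],
  [0,0,0,0,2],
  [0,0,0,0,2],
])

```text
clock: 2.9
position: [0.5162, 0.1269, 0.0141]
tool_rot: [[-0.971, 0.238, 0.0], [0.238, 0.971, -0.0], [-0.0, 0.0, -1.0]]
ft_force: [-2.9, -0.8, 6.5]
gripper_width: 0.373
```

Grip 1 stops the jaws at 34.6 mm, so it is hard and goes in the carton. I'll lift it and carry it to the far slot.

>>> drive_tool([
  [0,0,-5,0,2],
  [0,0,-9,0,2],
  [0,0,-9,0,2],
  [5.5,28.6,-9,-0.3,2],
  [5.5,28.6,-9,-0.3,2],
  [5.5,28.6,-9,-0.3,2],
  [5.5,28.6,-9,-0.3,2],
  [5.5,28.6,-9,-0.3,2],
  [5.5,28.6,-9,-0.3,2],
  [5.5,28.6,-9,-0.3,2],
  [5.5,28.6,-9,-0.3,2],
  [5.5,28.6,-9,-0.3,2],
])

```text
clock: 4.1
position: [0.5302, 0.4166, 0.1024]
tool_rot: [[-0.998, -0.06, -0.001], [-0.06, 0.998, -0.001], [0.001, -0.001, -1.0]]
ft_force: [-0.8, -0.4, -1.6]
gripper_width: 0.368
```

Run:
```python
from h import *
P,im=wpic("w3"); s=env.get_state(); print(s["position"],s["tool_rot"][:,0],s["gripper_width"],s["ft_force"])
```

```text
[0.53053404 0.41637334 0.10287959] [-9.98256789e-01 -5.90119378e-02  9.87332053e-04] 0.3713723646394026 [ 0.36377273  0.01192189 -1.34292427]
```

View pics/w3.png

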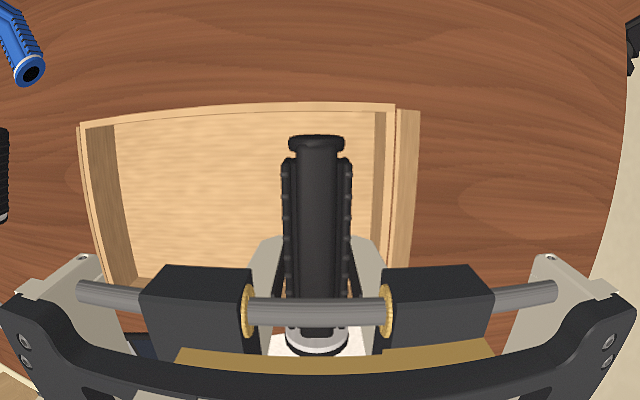

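The held grip is over the carton's +y slot, with its tail at (317,143) inside the walls. I'll lower it and release with a small opening.

>>> drive_tool([
  [-0.3,0,4,0,2],
  [-0.3,0,7,0,2],
  [-0.3,0,8.1,0,2],
  [-0.3,0,8.1,0,2],
  [-0.3,0,8.1,0,2],
  [-0.3,0,8.1,0,5],
  [-0.3,0,8.1,0,5],
  [-0.3,0,8.1,0,5],
  [-0.3,0,3,0,5],
  [-0.3,0,-3,0,5],
  [-0.3,0,-3,0,5],
])

```text
clock: 5.25
position: [0.537, 0.4204, 0.1422]
tool_rot: [[-0.998, -0.06, 0.01], [-0.06, 0.998, 0.006], [-0.01, 0.006, -1.0]]
ft_force: [0.7, 1.2, 0.9]
gripper_width: 0.537
```

Run:
```python
from h import *
P,im=wpic("w4"); s=env.get_state(); print(s["clock"],s["position"],s["tool_rot"][:,0],s["gripper_width"],s["ft_force"])
```

```text
5.3 [0.53689507 0.42033761 0.14176534] [-0.99812982 -0.06034024 -0.00979354] 0.5370927379181502 [-0.02006806  0.94823528  2.15121363]
```

View pics/w4.png

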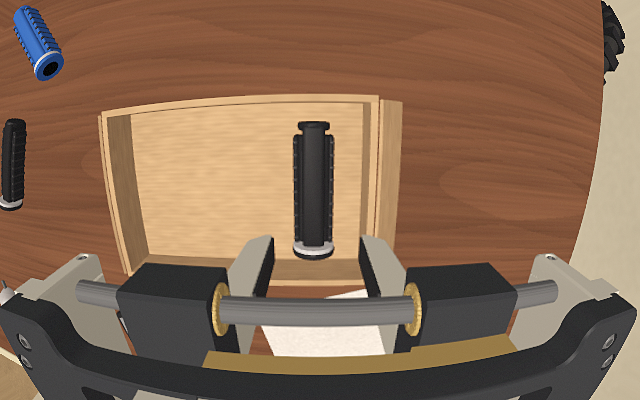

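Grip 1 lies flat in the carton, at (313,190). Next is grip 2.

>>> drive_tool([
  [4,-42,0,0.36,6],
  [4,-42,0,0.36,6],
  [4,-42,0,0.36,6],
  [4,-42,0,0.36,6],
  [4,-42,0,0.36,6],
  [4,-42,0,0.36,6],
  [4,-42,0,0.36,6],
  [4,-42,0,0.36,6],
  [4,-42,0,0.36,6],
  [4,-42,0,0.36,6],
  [4,-42,0,0.36,6],
  [4,-42,0,0.36,6],
])

```text
clock: 6.5
position: [0.5187, -0.0025, 0.1331]
tool_rot: [[-0.956, 0.294, -0.001], [0.294, 0.956, 0.001], [0.001, 0.0, -1.0]]
ft_force: [0.0, 0.6, 0.6]
gripper_width: 0.644
```

Run:
```python
from h import *
P,im=wpic("w5"); s=env.get_state(); print(s["clock"],s["position"],s["tool_rot"][:,0],s["gripper_width"],abs(s["dq"]).max())
cv2.imwrite("pics/w5c.png",cv2.resize(im[110:270,220:420],None,fx=4,fy=4,interpolation=cv2.INTER_CUBIC))
```

```text
6.55 [ 0.51879999 -0.00234056  0.13324319] [-9.55849753e-01  2.93855221e-01  5.99350561e-04] 0.6471439812540626 0.377335779283676
```

View pics/w5c.png

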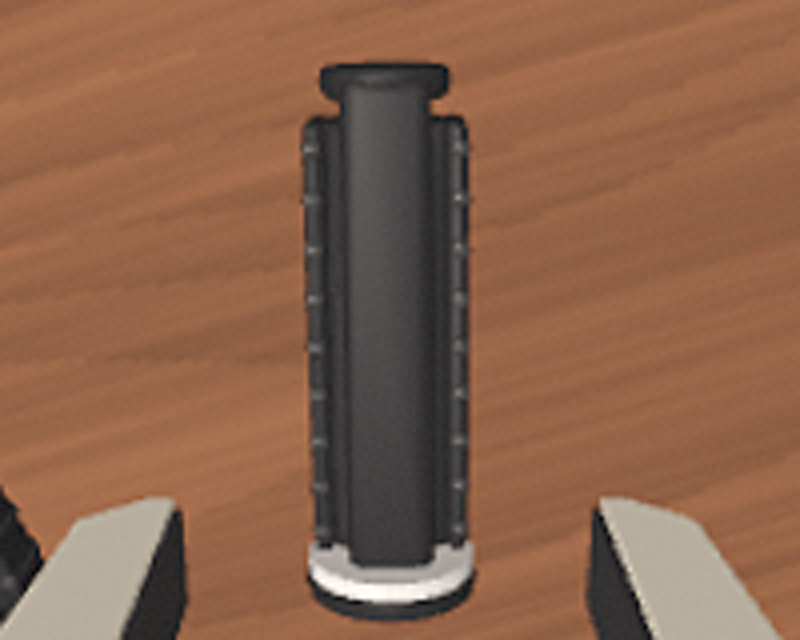

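Run:
```python
from h import *
np.set_printoptions(precision=4,suppress=True)
T=env.camera_params("top");P=dict(np.load("pics/w5.npz"))
ct=lambda c:(250+(c[0]+.5)/4-.5,150+(c[1]+.5)/4-.5)
cw=lambda c:(220+(c[0]+.5)/4-.5,110+(c[1]+.5)/4-.5)
print(tri(ray(T,ct((326,153))),fray(P,cw((391,582)))), tri(ray(T,ct((270,333))),fray(P,cw((384,75)))))
a=plane(fray(P,cw((384,110))),.031);b=plane(fray(P,cw((391,560))),.031);d=b-a
print(a,b,np.degrees(np.arctan2(d[1],d[0])))
print("tail",plane(fray(P,cw((384,63))),.02),"fl",plane(fray(P,cw((391,620))),.02))
```

```text
(array([ 0.57  , -0.0175,  0.0262]), np.float64(0.00012441502068094405)) (array([0.4571, 0.0155, 0.0329]), np.float64(0.0002728111355281693))
[0.464  0.0134 0.031 ] [ 0.5623 -0.0153  0.031 ] -16.27148880708391
tail [0.455  0.0162 0.02  ] fl [ 0.5829 -0.0215  0.02  ]
```

Grip 2's origin is about (0.521,-0.003) with yaw -16.3°, and its heights of 26–33 mm are plausible. Descending to squeeze.

>>> drive_tool([
  [-0.2,0,5,-0.01,6],
  [-0.2,0,9,-0.01,6],
  [-0.2,0,12,-0.01,6],
  [-0.2,0,12,-0.01,6],
  [-0.2,0,12,-0.01,6],
  [-0.2,0,12,-0.01,1.5],
  [-0.2,0,12,-0.01,1.5],
  [-0.2,0,12,-0.01,1.5],
  [-0.2,0,12,-0.01,1.5],
  [-0.2,0,12,-0.01,1.5],
  [-0.2,0,12,-0.01,1.5],
  [-0.2,0,12,-0.01,1.5],
], squeeze=20)

```text
clock: 7.75
position: [0.5213, -0.0041, 0.0141]
tool_rot: [[-0.958, 0.286, 0.001], [0.286, 0.958, 0.0], [-0.001, 0.0, -1.0]]
ft_force: [-0.1, 2.5, 5.1]
gripper_width: 0.273
```

>>> drive_tool([
  [0,0,0,0,1.5],
  [0,0,0,0,1.5],
  [0,0,0,0,1.5],
])

```text
clock: 8.05
position: [0.5213, -0.0042, 0.0141]
tool_rot: [[-0.958, 0.286, 0.001], [0.286, 0.958, 0.0], [-0.001, 0.0, -1.0]]
ft_force: [0.5, 2.7, 5.6]
gripper_width: 0.275
```

The jaws close to 25.5 mm, so grip 2 is soft. It goes in the tray and needs about a half turn (+2.81 rad). I'll lift and carry it.

>>> drive_tool([
  [0,0,-5,0,1.5],
  [0,0,-10,0,1.5],
  [0,0,-11,0,1.5],
  [-1,-4,-11,0.15,1.5],
  [-2,-8,-11,0.3,1.5],
  [-3,-12,-11,0.45,1.5],
  [-4,-16,-11,0.6,1.5],
  [-5.5,-20,-11,0.75,1.5],
  [-6.5,-24,-11,0.9,1.5],
  [-7.5,-28,-11,1.05,1.5],
  [-8.5,-32,-11,1.2,1.5],
  [-9.5,-36,-11,1.35,1.5],
])

```text
clock: 9.25
position: [0.5079, -0.3778, 0.122]
tool_rot: [[0.075, 0.997, -0.002], [0.997, -0.075, 0.001], [0.001, -0.002, -1.0]]
ft_force: [0.7, -1.3, -0.9]
gripper_width: 0.276
```

>>> drive_tool([
  [-4.5,0.2,0,0.15,1.5],
  [-4.5,0.2,0,0.3,1.5],
  [-4.5,0.2,0,0.45,1.5],
  [-4.5,0.2,0,0.6,1.5],
  [-4.5,0.2,0,0.75,1.5],
  [-4.5,0.2,0,0.9,1.5],
  [-4.5,0.2,0,1.05,1.5],
  [-4.5,0.2,0,1.2,1.5],
  [-4.5,0.2,0,1.35,1.5],
  [-4.5,0.2,0,1.46,1.5],
  [-4.5,0.2,0,1.46,1.5],
  [-4.5,0.2,0,1.46,1.5],
])

```text
clock: 10.45
position: [0.5073, -0.4211, 0.1225]
tool_rot: [[0.999, 0.045, -0.001], [0.045, -0.999, 0.001], [-0.001, -0.001, -1.0]]
ft_force: [0.9, -0.3, -1.8]
gripper_width: 0.273
```

Run:
```python
from h import *
P,im=wpic("w6"); s=env.get_state(); print(s["clock"],s["position"],s["tool_rot"][:,0],s["gripper_width"],s["q"])
cv2.imwrite("pics/t6.png",cv2.resize(env.camera("scene")[120:300,80:340],None,fx=3,fy=3))
```

```text
10.5 [ 0.50748082 -0.42120737  0.1227621 ] [ 9.98992547e-01  4.48663127e-02 -9.51352106e-04] 0.27917957553071143 [-4.41412233e+01  2.03539403e+01  8.12803437e+01 -7.06047983e-03
  7.84378706e+01  4.32887041e+01]
```

View pics/w6.png

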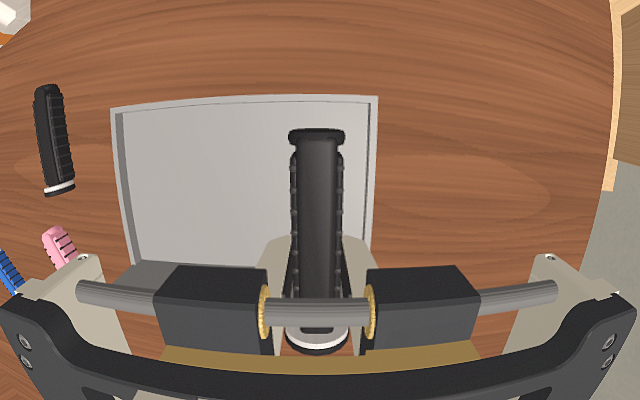

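View pics/t6.png

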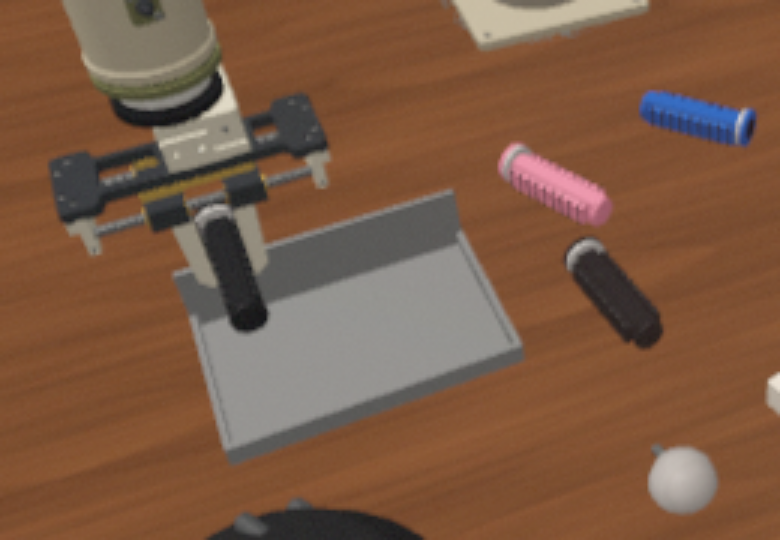

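Grip 2 is over the tray's -y slot, with its flange on the header side. Lowering it and releasing.

>>> drive_tool([
  [0.3,0,4,0,1.5],
  [0.3,0,8,0,1.5],
  [0.3,0,10.1,0,1.5],
  [0.3,0,10.1,0,1.5],
  [0.3,0,10.1,0,1.5],
  [0.3,0,10.1,0,4.8],
  [0.3,0,10.1,0,4.8],
  [0.3,0,10.1,0,4.8],
  [0.3,0,10.1,0,4.8],
  [0.3,0,6,0,4.8],
  [0.3,0,1,0,4.8],
  [0.3,0,-3,0,4.8],
])

```text
clock: 11.75
position: [0.5112, -0.4216, 0.1566]
tool_rot: [[0.999, 0.042, 0.001], [0.042, -0.999, -0.001], [0.001, 0.001, -1.0]]
ft_force: [0.6, 0.1, -0.1]
gripper_width: 0.516
```

Run:
```python
from h import *
P,im=wpic("w7"); s=env.get_state(); print(s["clock"],s["position"],s["tool_rot"][:,0],s["gripper_width"],s["ft_force"])
```

```text
11.8 [ 0.51398168 -0.42418056  0.16537926] [0.99908036 0.0419914  0.00866981] 0.5132850710334573 [ 2.68585046 -1.13568872  6.14001961]
```

View pics/w7.png

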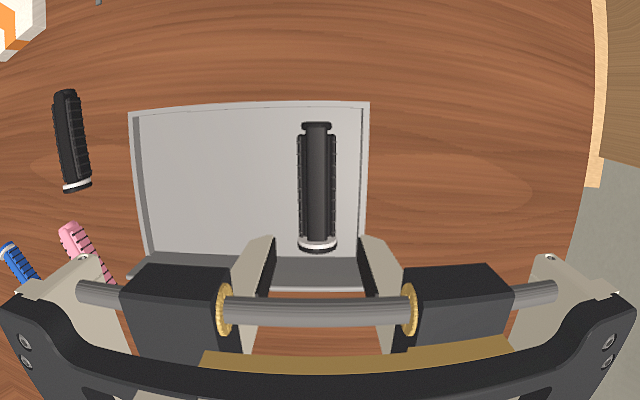

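Grip 2 lies flat in the tray, with its flange at (317,247) on the header side. On to grip 3.

>>> drive_tool([
  [6.7,-30,1,-0.09,6],
  [6.7,-30,1,-0.09,6],
  [6.7,-30,1,-0.09,6],
  [6.7,-30,1,-0.09,6],
  [6.7,-30,1,-0.09,6],
  [6.7,-30,1,-0.09,6],
  [6.7,-30,1,-0.09,6],
  [6.7,-30,1,-0.09,6],
  [6.7,-30,1,-0.09,6],
  [6.7,-30,1,-0.09,6],
])

```text
clock: 12.8
position: [0.5652, -0.1205, 0.1438]
tool_rot: [[0.992, 0.13, 0.0], [0.13, -0.992, -0.001], [0.0, 0.001, -1.0]]
ft_force: [0.1, 0.2, -0.1]
gripper_width: 0.643
```

Run:
```python
from h import *
P,im=wpic("w8"); s=env.get_state(); print(s["clock"],s["position"],s["tool_rot"][:,0],s["gripper_width"],abs(s["dq"]).max())
cv2.imwrite("pics/w8c.png",cv2.resize(im[110:270,220:420],None,fx=4,fy=4,interpolation=cv2.INTER_CUBIC))
```

```text
12.85 [ 0.5651431  -0.12048583  0.14368848] [9.91598980e-01 1.29350156e-01 2.07795407e-05] 0.6489858373802262 0.21644786253621093
```

View pics/w8c.png

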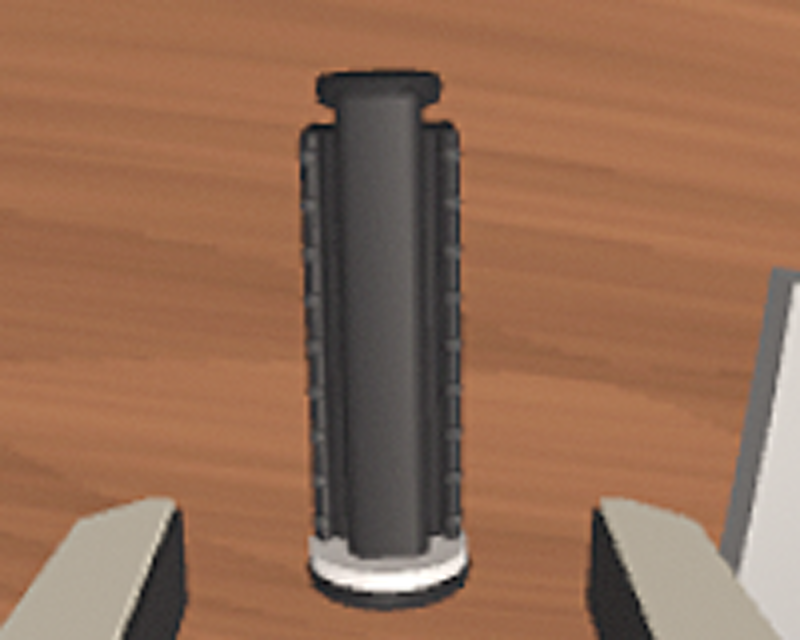

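Run:
```python
from h import *
np.set_printoptions(precision=4,suppress=True)
T=env.camera_params("top");P=dict(np.load("pics/w8.npz"))
ct=lambda c:(250+(c[0]+.5)/4-.5,150+(c[1]+.5)/4-.5)
cw=lambda c:(220+(c[0]+.5)/4-.5,110+(c[1]+.5)/4-.5)
print(tri(ray(T,ct((503,242))),fray(P,cw((388,575)))), tri(ray(T,ct((474,66))),fray(P,cw((379,80)))))
a=plane(fray(P,cw((380,115))),.031);b=plane(fray(P,cw((388,550))),.031);d=a-b
print(a,b,np.degrees(np.arctan2(d[1],d[0])))
print("tail",plane(fray(P,cw((379,70))),.02),"fl",plane(fray(P,cw((388,610))),.02))
```

```text
(array([ 0.515 , -0.127 ,  0.0355]), np.float64(0.0009986963997536396)) (array([ 0.6282, -0.1106,  0.0191]), np.float64(0.0006377705861069354))
[ 0.621  -0.1124  0.031 ] [ 0.5193 -0.1274  0.031 ] 8.418262947367836
tail [ 0.6303 -0.1109  0.02  ] fl [ 0.4974 -0.1303  0.02  ]
```

Grip 3's origin is about (0.562,-0.121), with its long axis at 8.4°. Heights of 36 and 19 mm are plausible. Descending to squeeze.

>>> drive_tool([
  [-0.3,0,5,-0.02,6],
  [-0.3,0,10,-0.02,6],
  [-0.3,0,13,-0.02,6],
  [-0.3,0,13,-0.02,6],
  [-0.3,0,13,-0.02,6],
  [-0.3,0,13,-0.02,1.5],
  [-0.3,0,13,-0.02,1.5],
  [-0.3,0,13,-0.02,1.5],
  [-0.3,0,13,-0.02,1.5],
  [-0.3,0,13,-0.02,1.5],
  [-0.3,0,13,-0.02,1.5],
  [-0.3,0,13,-0.02,1.5],
], squeeze=20)

```text
clock: 14.05
position: [0.5626, -0.1194, 0.014]
tool_rot: [[0.988, 0.151, 0.001], [0.151, -0.988, -0.0], [0.0, 0.001, -1.0]]
ft_force: [-1.8, -1.2, 3.1]
gripper_width: 0.375
```

>>> drive_tool([
  [0,0,0,0,1.5],
  [0,0,0,0,1.5],
  [0,0,0,0,1.5],
])

```text
clock: 14.35
position: [0.5626, -0.1194, 0.014]
tool_rot: [[0.988, 0.151, 0.0], [0.151, -0.988, -0.0], [0.0, 0.0, -1.0]]
ft_force: [-0.9, -2.2, 5.9]
gripper_width: 0.374
```

The jaws stop at 34.8 mm, so grip 3 is hard. It goes in the carton's near (-y) slot.

>>> drive_tool([
  [0,0,-5,0,1.5],
  [0,0,-10,0,1.5],
  [0,0,-10,0,1.5],
  [3.5,-38.6,-10,0.1,1.5],
  [3.5,-38.6,-10,0.1,1.5],
  [3.5,-38.6,-10,0.1,1.5],
  [3.5,-38.6,-10,0.1,1.5],
  [3.5,-38.6,-10,0.1,1.5],
  [3.5,-38.6,-10,0.1,1.5],
  [3.5,-38.6,-10,0.1,1.5],
  [3.5,-38.6,-10,0.1,1.5],
  [3.5,-38.6,-10,0.1,1.5],
])

```text
clock: 15.55
position: [0.5368, 0.2725, 0.1125]
tool_rot: [[0.998, 0.057, -0.002], [0.057, -0.998, 0.002], [-0.001, -0.002, -1.0]]
ft_force: [-0.1, -0.3, -0.5]
gripper_width: 0.37
```

>>> drive_tool([
  [0,0,0,0,1.5],
  [0,0,0,0,1.5],
  [0,0,0,0,1.5],
])

```text
clock: 15.85
position: [0.5386, 0.2663, 0.1132]
tool_rot: [[0.999, 0.05, -0.001], [0.05, -0.999, -0.0], [-0.001, 0.0, -1.0]]
ft_force: [-0.7, -0.0, -1.8]
gripper_width: 0.376
```

Run:
```python
from h import *
P,im=wpic("w9"); s=env.get_state(); print(s["clock"],s["position"],s["tool_rot"][:,0],s["gripper_width"],abs(s["dq"]).max())
```

```text
15.9 [0.53875806 0.26636386 0.11338655] [ 9.98748335e-01  5.00161388e-02 -3.86752018e-04] 0.3749182109471829 0.20093355692916126
```

View pics/w9.png

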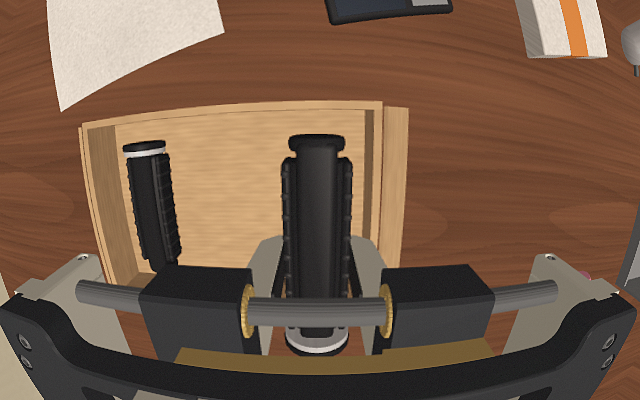

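Grip 3 is over the near slot and clear of grip 1. I'll shift 6 mm towards the middle for finger clearance, lower and release.

>>> drive_tool([
  [0,-0.6,4,0,1.5],
  [0,-0.6,8,0,1.5],
  [0,-0.6,9.2,0,1.5],
  [0,-0.6,9.2,0,1.5],
  [0,-0.6,9.2,0,1.5],
  [0,-0.6,9.2,0,4.7],
  [0,-0.6,9.2,0,4.7],
  [0,-0.6,9.2,0,4.7],
  [0,-0.6,9.2,0,4.7],
  [0,-0.6,5,0,4.7],
  [0,-0.6,0,0,4.7],
  [0,-0.6,-4,0,4.7],
])

```text
clock: 17.1
position: [0.5385, 0.2738, 0.1563]
tool_rot: [[0.999, 0.052, 0.001], [0.052, -0.999, 0.0], [0.001, -0.0, -1.0]]
ft_force: [0.8, 0.7, -0.0]
gripper_width: 0.507
```

>>> drive_tool([
  [-10,0,-6,0,4.7],
  [-10,0,-6,0,4.7],
  [-10,0,-6,0,4.7],
  [-10,0,-6,0,4.7],
  [-10,0,-6,0,4.7],
  [-10,0,-6,0,4.7],
])

```text
clock: 17.7
position: [0.4387, 0.2683, 0.2126]
tool_rot: [[0.999, 0.051, -0.001], [0.051, -0.999, -0.001], [-0.001, 0.001, -1.0]]
ft_force: [-0.9, 0.6, -0.2]
gripper_width: 0.5
```

Run:
```python
from h import *
P,im=wpic("w10"); s=env.get_state(); print(s["clock"],s["position"],abs(s["dq"]).max())
cv2.imwrite("pics/top1.png",env.camera("top"));cv2.imwrite("pics/scene1.png",env.camera("scene"))
```

```text
17.75 [0.43867185 0.26815737 0.21241044] 0.2171238150579305
```

View pics/w10.png

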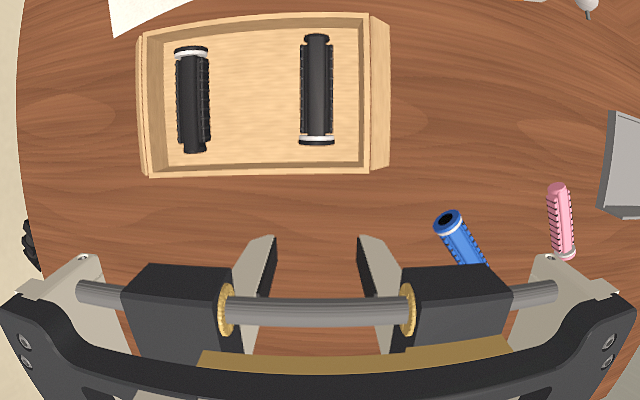

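View pics/top1.png

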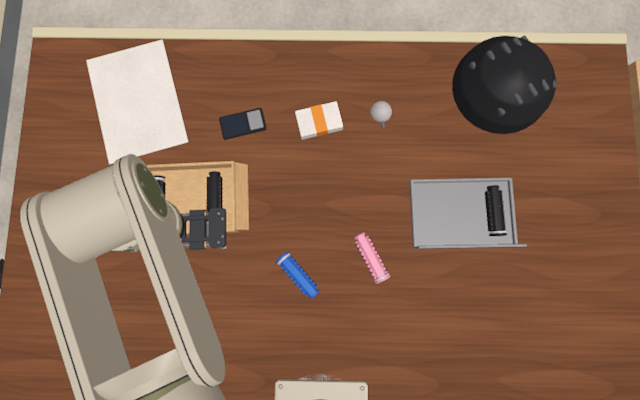

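View pics/scene1.png

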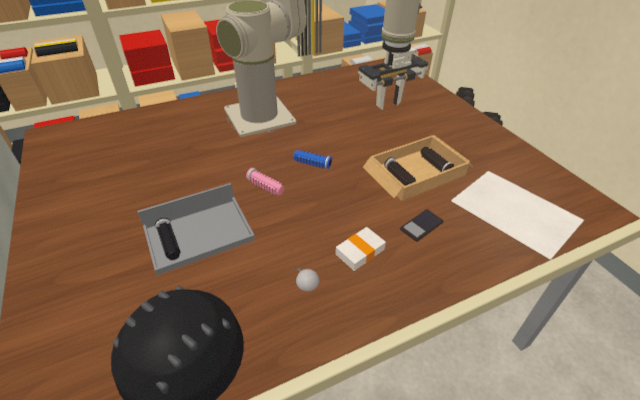

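Run:
```python
from h import *
P=dict(np.load("pics/w7.npz")); im=cv2.imread("pics/w7.png")
cv2.imwrite("pics/w7c.png",cv2.resize(im[90:300,240:400],None,fx=3,fy=2.8))
t=cv2.imread("pics/top1.png");cv2.imwrite("pics/t1c.png",cv2.resize(t[165:260,400:540],None,fx=5,fy=5,interpolation=cv2.INTER_CUBIC))
T=env.camera_params("top")
for z in (.02,.03):print(z,[plane(ray(T,(u,v)),z)[:2].round(4) for u,v in((494,186),(498,235))])
```

```text
0.02 [array([ 0.5824, -0.4232]), array([ 0.4606, -0.4275])]
0.03 [array([ 0.5806, -0.4193]), array([ 0.4599, -0.4236])]
```

View pics/t1c.png

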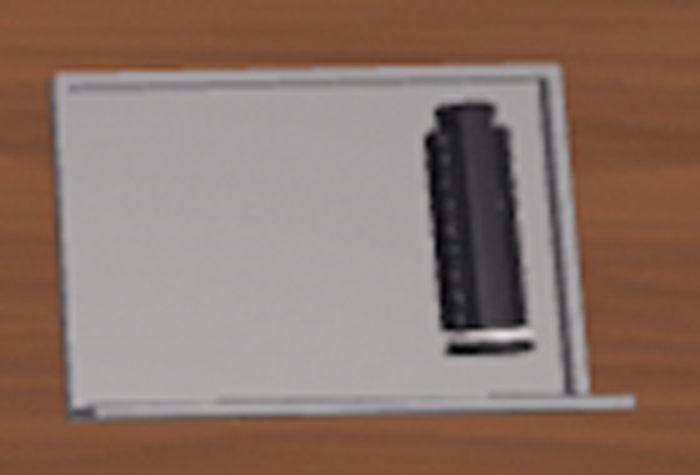

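View pics/w7c.png

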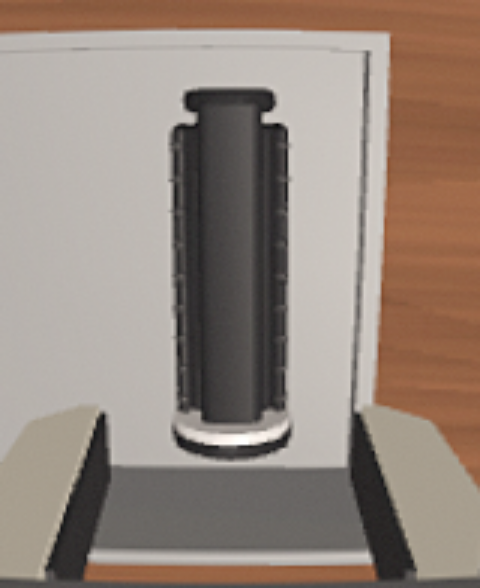

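Run:
```python
from cell import env
print(env.job_done(), env.get_state()["clock"])
```

```text
the job is handed in; nothing more can be done
the job is handed in; nothing more can be done
```

I squeezed all three black grips at 20 N, sorted them and handed the job in at about 18 s. I named the grips by where they started, since nothing in view tells a, b and c apart.

| Grip (starting place) | Jaw opening under squeeze | Result | Where it is now |
|---|---|---|---|
| Left, nearest the carton | 34.6 mm | hard | carton, far (+y) slot |
| Middle | 25.5 mm | soft | tray, -y slot, flange at the header board |
| Right, nearest the tray | 34.8 mm | hard | carton, near (-y) slot |

**Last checks:** the final top, scene and wrist pictures show the two hard grips flat in the carton. The soft grip lies flat and lengthwise in the tray. The phone, bell, kit box and the blue and pink look-alikes stand where they were, and the arm was clear of everything.

**Worth knowing:**
- **Gap at the header:** the soft grip's flange stands about 12 mm from the header board, against the 9 mm I planned. I left it, as the end-to-end slack in the tray is only about 32 mm.
- **Measuring scatter:** some rough heights disagreed by up to about 10 mm between views, for instance the middle grip's collar at 40 mm and then 26 mm. I set the grasp heights from the sizes given, and all three grips were held and carried without slipping.

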